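# Seat the rotisserie basket and run its thumbscrew home

## Task

Make the rotisserie basket fast on its spit. With the fingertips, push the basket along the spit until its far hub is right up against the red stop collar, then spin its loose brass thumbscrew clockwise (seen from above) with light fingertip strokes on its ears until it is tight and will turn no further, leaving the basket against the collar. Only push with the fingers: do not grip or pinch the basket or the screw, do not force them, and leave everything else on the counter where it is.

Things in the scene. Friction and masses are not known exactly. Their poses are not given: they have to be found in the camera images.
- stand: Dark steel spit stand, fixed. Origin: centre of the underside of its base (160 x 470 mm, 6 mm thick), z up. Its 12 mm square spit runs level along the stand's y, axis 115 mm above the counter at x = 0: pointed end at -y (-300 mm), black handle at +y (+337 mm). Uprights at y = -210 and +210 mm, 70 mm wide along x, 8 mm thick, 135 mm tall.
- stop_collar (a point): Centre of the -y face of the red stop collar on the spit (31 mm diameter, 15 mm long), fixed at stand y = +150 mm, 115 mm above the counter. The basket's far (+y) hub butts against this face when home.
- basket (a joint): Position of the wire basket along the spit, m: the gap between its far hub and the red collar. 0 = home; grows towards the pointed (-y) end, at most 0.065. The basket cannot turn or lift; sliding takes about 2.5 N, and it stays where left. It is a drum between two upright round end plates (140 mm diameter, 3 mm thick, 190 mm apart).
- plate_top (a point): Topmost point of the rim of the basket's near (-y) end plate, on its outer face (which looks along the stand's -y); 185 mm above the counter; axes as the stand's; moves with the basket. From this plate a hub of 32 mm diameter runs 50 mm towards -y round the spit, with the thumbscrew upright on its top.
- screw_top (a point): On the screw's upright axis, level with the top of its ears: 163 mm above the counter when tight, 165 loosest; over the spit, 34 mm to -y of the plate's outer face. The two upright disc ears (22 mm diameter, 5 mm thick) lie along this point's x, 7 to 29 mm either side of the axis. Below: boss 18 mm across, top 17 mm under this point. The plate, 20 mm higher, bars fingers from the +y side.
- screw (a joint): Angle of the brass thumbscrew, rad: grows turning clockwise seen from above. 0 = loosest, 9.42 = tight (hard stop). At 9.42 and each half turn (3.14) before, the ears lie along the spit. Friction about 0.02 N m (1 N at the ears); it stays where left and sinks 1.5 mm a turn.
- salt: Bystander: white shaker with steel cap, 45 mm diameter, 80 mm tall; origin at its underside, z up.
- pepper: Bystander: dark shaker with steel cap, 45 mm diameter, 80 mm tall; origin at its underside, z up.
- sauce_red: Bystander: red squeeze bottle, 56 mm diameter, 195 mm tall with its nozzle; origin at its underside, z up.
- sauce_white: Bystander: white squeeze bottle, 56 mm diameter, 195 mm tall with its nozzle; origin at its underside, z up.
- cups: Bystander: stack of white paper cups, 83 mm diameter, 148 mm tall; origin at its underside, z up.
- tongs: Bystander: steel tongs with black tips lying on the counter, 250 mm long along their y, 75 mm wide, 21 mm high; origin under the middle.
- spare_fork: Bystander: spare two-pronged steel spit fork lying on the counter, 126 mm long along its x, 100 mm wide, 24 mm high; origin under its hub block.
- carabiner: Bystander: steel carabiner lying on the counter, 85 mm long, 41 mm wide, 9 mm high; origin under its middle.

How it is judged:
By the outcome, as a careful person would: the job done as asked, in the order asked, and still so for the second after the job is handed in, with the robot touching nothing.
It also fails if it takes over 67 s, if anything falls off the work surface, if the arm or the gripper's body presses on something with over 40 N, if the wrist force passes 120 N, or if a joint passes its speed limit or range.

## Robot

A 6-joint arm with a two-finger parallel gripper is mounted at the origin on the work surface. World frame = base frame: x ahead of the robot, y to its left, z up, the work surface at z = 0. Lengths are in m, angles in rad, forces in N, time in s.
With the tool pointing down it reaches from about 0.375 to 0.9 m from the base axis. Payload 3.1 kg.
Tool frame: the origin (TCP) lies between the finger pads; the fingertips stand 19 mm ahead of it and the grasp point (between the pads) is the TCP; z points along the fingers, y is the direction in which the jaws open and shut (so a half turn about z gives the same grasp; the last joint's range is limited). The gripper opens to 85 mm and grips with 20 to 120 N. Pads are 22 mm wide; open, the fingers measure 114 mm over their backs; the gripper's body (76 mm by 85 mm) begins 54 mm behind the grasp point. The pads swing forward as they close: fully open they stand 13 mm farther back than shut.
Start: joints at [-1.401, 0.527, 1.433, -0, 1.181, -0.178], TCP at [0.214, -0.587, 0.25] pointing down, gripper open.
Joint ranges: [-3.08, 3.08], [-0.75, 2.2], [0.22, 2.44], [-1.43, 4.57], [0, 2.65], [-2.85, 2.85]. Speed limits (rad/s): [2.79, 2.79, 3.14, 3.14, 3.14, 3.14].

## Interface

Orientations are given as a rotation vector (axis times angle).
In Python, from rig import arm gives the robot as it stands. The module is installed in compiled form; this text tells all that it offers.
- The arm moves only by the tool servo_tool, never from a script. Its argument "moves" is a list of rows, each a list of 4 numbers: the shift along the tool's x, y, z in m, then the turn about the tool's z in rad. A call has 1 to 10 rows; each row is the pose to reach, as a shift and turn from the pose commanded when the call began, along the tool's axes at that moment; what a row does not reach only later rows make up. A row lasts 1/8 s, in which the tool goes at most 62.5 mm and 10.7 degrees, less where a joint would pass 70% of its speed; a pose out of reach is approached as far as the arm can. A call with a gripper value outside its range is refused whole. "hand" is the closure, from -1 (fully open) to 1 (shut), set as the call begins (left out, the last holds). The fingers move at their own pace and stop on an object; "grip_force" is the grip in N (left out, the last holds). Time passes only in rows, so rows that repeat a pose let the fingers close. It gives the time, the measured TCP pose, the force and the opening at its end, in the units of the state.
- arm.observe(): the state, without advancing time (a new reading comes with each control period).
- arm.read_camera(name): name is "side" or "top"; returns (picture, depth): 400x640x3 uint8, red, green, blue; 400x640 float32, m along the optical axis (not along the pixel's ray), 0 where there is no reading.
- arm.camera_info(name): a dict with "intrinsics" (3x3 intrinsics, pixels), "R" (3x3) and "t" (3): a world point X has camera coordinates R X + t. Camera axes: x right, y down, z forward; pixel columns grow to the right and rows downward; lengths in m; the calibration is good to about 2 mm. A picture is of the moment at which its call begins. camera_info takes no time and is no camera call.
- arm.hand_in(): hands the job in, once; it reports no verdict.
Trained networks look in the newest picture that a camera, given by its name, has taken for a name from the list of things; names that differ only in an ending like _2 or _b are one class to them, and where a whole thing is asked for, a point or a joint stands for the part that bears it (a point fixed in the world has none). Each returns a list of dicts, best first, with "conf" (0 to 1); they miss things now and then, are a little off and sometimes report something else, mostly with a low value. They report only what shows in the picture. A call takes as long as a camera call.
- arm.cut_out(name, camera): "mask" (400x640 bool, what is visible of it).
- arm.tip_of(name, camera): "point" ([x, y, z] in m, in world coordinates, good to about 4 mm: a listed point, or the origin of a listed thing).
The state is a dict: "t": time; "joints": joint angles; "joint_velocities": joint speeds; "tau": joint torques, N m; "position": TCP position; "tool_rot": TCP orientation; "contact_force": force on the tool from outside, world axes, zero at the start; "ft_torque": the same for the moment, N m; "grip_width": finger opening in m.
Only numpy, scipy, OpenCV 4.12 (cv2) and the standard library are available. Lean on these libraries where they do the work, as an engineer would, in place of code of your own. Each camera call takes 0.05 s, during which the arm holds its last target.

## Working session

There is one attempt and no reset: what is moved stays moved. The work goes in short steps, Python scripts to look and compute and a tool call to move; the robot and the scene stay as the last step left them, time stands still between calls to the robot, and variables do not carry over. Pictures are saved under pics/ and viewed, and the job is handed in when it is done.

Besides the shell and the picture viewer there is one more tool, called after ">>>" by a JSON object that holds its "name" and its "arguments". servo_tool: Moves the arm, as the interface text tells. Its arguments: {"type":"object","properties":{"moves":{"type":"array"},"hand":{"type":"number"},"grip_force":{"type":"number"}},"required":["moves"]}

```bash
mkdir -p pics; cat > h.py <<'E'
from rig import arm
import numpy as np, cv2
def save(n,cam,crop=None,s=1):
    p,d=arm.read_camera(cam)
    q=p[:,:,::-1]
    if crop: q=q[crop[1]:crop[3],crop[0]:crop[2]]
    cv2.imwrite('pics/'+n,cv2.resize(q,None,fx=s,fy=s,interpolation=cv2.INTER_CUBIC)); return p,d
def cam(n):
    i=arm.camera_info(n);return np.array(i['intrinsics']),np.array(i['R']),np.array(i['t'])
def w(n,u,v,d):
    K,R,t=cam(n);c=np.linalg.inv(K)@np.array([u,v,1.])*d;return R.T@(c-t)
def px(n,X):
    K,R,t=cam(n);c=K@(R@np.array(X)+t);return c[:2]/c[2]
E
python3 - <<'E'
from h import *
np.set_printoptions(precision=4,suppress=True)
for c in ['side','top']:
    save(c+'0.png',c)
    K,R,t=cam(c);print(c,-R.T@t,R[2],K[0,0])
    for n in ['stand','stop_collar','plate_top','screw_top']:
        for r in arm.tip_of(n,c)[:2]: print(n,r['conf'],np.array(r['point']))
print(arm.observe())
E
```

```text
side [-0.4616  1.107   0.9509] [ 0.6044 -0.6266 -0.492 ] 485.663799696444
stand 0.76 [ 0.5882  0.0025 -0.0046]
stop_collar 0.97 [0.6012 0.151  0.1165]
plate_top 0.79 [ 0.5875 -0.1131  0.182 ]
screw_top 0.48 [ 0.5854 -0.1465  0.1666]
top [0.4692 0.0562 1.2719] [ 0.0946 -0.0219 -0.9953] 365.98391618718114
stand 0.74 [ 0.5885 -0.0016 -0.0015]
stop_collar 0.88 [0.5989 0.1525 0.1156]
plate_top 0.56 [ 0.5857 -0.1112  0.1857]
screw_top 0.39 [ 0.5844 -0.1419  0.1665]
{'t': 0.5, 'joints': array([-1.4005,  0.5275,  1.4328, -0.    ,  1.1814, -0.1785]), 'joint_velocities': array([-0.0004, -0.0013, -0.0013, -0.0007,  0.0011,  0.0016]), 'tau': array([ -0.0012, -44.1907, -17.8224,  -0.0003,   0.0019,   0.    ]), 'position': array([ 0.2136, -0.5873,  0.2503]), 'tool_rot': array([-3.0938, -0.5451,  0.    ]), 'contact_force': array([-0.1354, -0.1366, -0.0857]), 'ft_torque': array([ 0.0245,  0.0059, -0.0489]), 'grip_width': 0.0853061727056883}
```

View pics/side0.png

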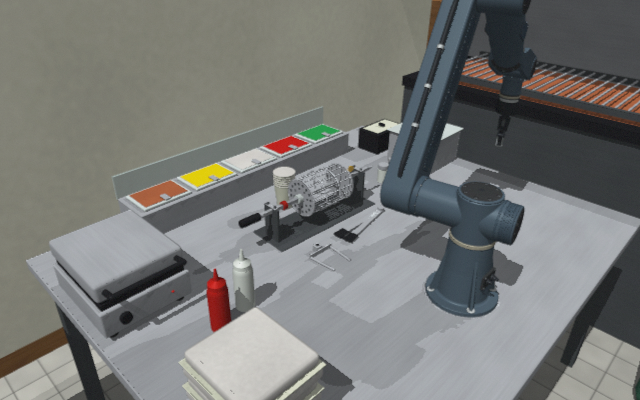

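View pics/top0.png

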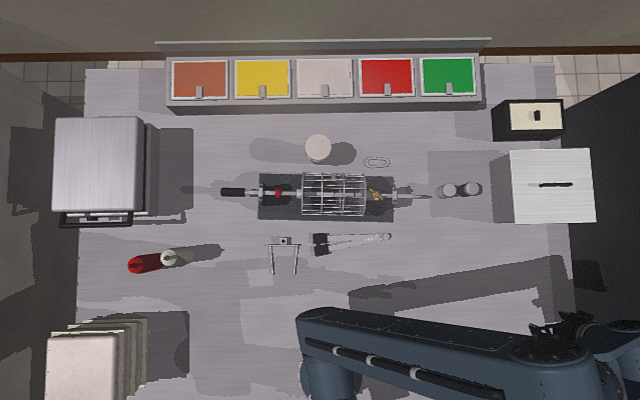

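```bash
python3 - <<'E'
from h import *
save('top1.png','top',(250,165,430,225),4.4)
save('side1.png','side',(230,150,400,250),4.7)
np.set_printoptions(precision=4,suppress=True)
P={}
for k in range(2):
  for c in ['top','side']:
    arm.read_camera(c)
    for n in ['stop_collar','plate_top','screw_top','screw','pepper','salt','cups','carabiner','tongs']:
        for r in arm.tip_of(n,c)[:1]: print(c,n,r['conf'],np.array(r['point']))
  break
for n in ['stop_collar','plate_top','screw_top']:pass
E
```

```text
top stop_collar 0.92 [0.5995 0.1541 0.112 ]
top plate_top 0.8 [ 0.5874 -0.1147  0.1857]
top screw_top 0.18 [ 0.6003 -0.4045  0.0007]Traceback (most recent call last):
  File "<stdin>", line 10, in <module>
ValueError: it knows: carabiner, cups, pepper, plate_top, salt, sauce_red, sauce_white, screw_top, spare_fork, stand, stop_collar, tongs
```

View pics/top1.png

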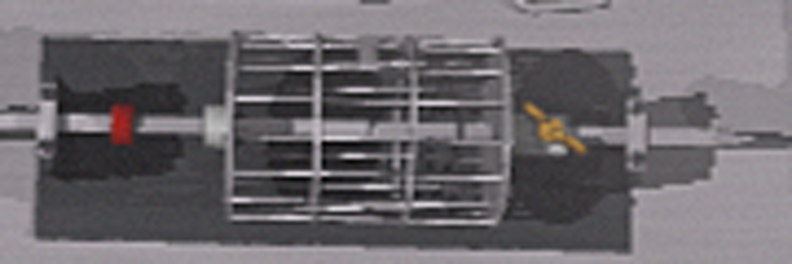

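View pics/side1.png

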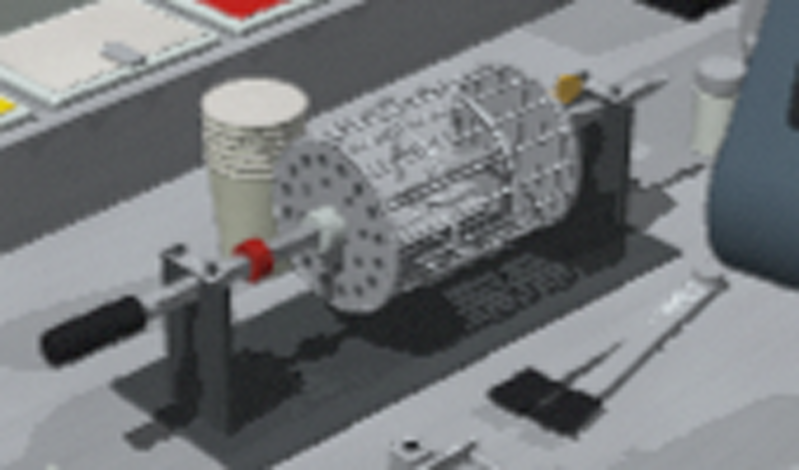

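```bash
python3 - <<'E'
from h import *
from scipy.spatial.transform import Rotation as Ro
np.set_printoptions(precision=4,suppress=True)
K,R,t=cam('top')
def atz(u,v,z):
    r=R.T@np.linalg.inv(K)@np.array([u,v,1.]);o=-R.T@t;return o+r*(z-o[2])/r[2]
f=lambda u,v:(250+u/4.4-.5+.5/4.4,165+v/4.4-.5)
c=[(40,37),(633,50),(632,252),(35,238)]
B=[atz(*f(*q),.006) for q in c];print(np.array(B),np.mean(B,0))
e=np.array(B);print('yaw',[np.arctan2(*(a-b)[:2]) for a,b in((e[0],e[1]),(e[3],e[2]))])
for nm,q,z in [('collar',(121,125),.115),('collar -y face top',(133,125),.12),('hub far',(204,126),.12),('spit tip',(791,139),.115),('handle side spit',(5,123),.121),('spitmid',(610,134),.121),('plate top',(507,128),.185),('ear1',(527,105),.16),('ear2',(583,150),.16)]:
    print(nm,atz(*f(*q),z))
s=arm.observe();print(Ro.from_rotvec(s['tool_rot']).as_matrix(),s['t'])
E
```

```text
[[ 0.6797  0.2334  0.006 ]
 [ 0.6597 -0.2379  0.006 ]
 [ 0.499  -0.2302  0.006 ]
 [ 0.5206  0.2386  0.006 ]] [0.5898 0.001  0.006 ]
yaw [np.float64(0.04232087049380832), np.float64(0.04608305287162783)]
collar [0.5962 0.1605 0.115 ]
collar -y face top [0.5955 0.1514 0.12  ]
hub far [0.5937 0.1005 0.12  ]
spit tip [ 0.5757 -0.325   0.115 ]
handle side spit [0.5988 0.2428 0.121 ]
spitmid [ 0.5816 -0.1919  0.121 ]
plate top [ 0.5809 -0.1079  0.185 ]
ear1 [ 0.5993 -0.1262  0.16  ]
ear2 [ 0.567  -0.1642  0.16  ]
[[ 0.9398  0.3417 -0.    ]
 [ 0.3417 -0.9398 -0.    ]
 [-0.      0.     -1.    ]] 0.8
```

>>> {"name": "servo_tool", "arguments": {"moves": [[0.06, -0.034, 0, -0.14], [0.12, -0.069, 0, -0.28], [0.18, -0.1035, 0, -0.43], [0.24, -0.138, 0, -0.57], [0.3, -0.1725, 0, -0.71], [0.36, -0.207, 0, -0.85], [0.42, -0.2415, 0, -1.0], [0.47, -0.27, 0, -1.12], [0.4966, -0.2855, 0, -1.178], [0.4966, -0.2855, 0, -1.178]], "hand": 1, "grip_force": 20}}

```text
t: 2.05
position: [0.5848, -0.1459, 0.2504]
tool_rot: [2.263, 2.178, 0.002]
contact_force: [-0.3, -0.4, 0.3]
grip_width: -0.0001
```

```bash
cat >> h.py <<'E'
from scipy.spatial.transform import Rotation as Ro
O=np.array([.5898,.001]);YAW=.044
EX=np.array([np.cos(YAW),-np.sin(YAW)]);EY=np.array([np.sin(YAW),np.cos(YAW)])
def st():
    s=arm.observe();M=Ro.from_rotvec(s['tool_rot']).as_matrix();p=s['position'];d=p[:2]-O
    print('t',round(s['t'],2),'stand uv mm',(1000*np.array([d@EX,d@EY])).round(1),'z',round(p[2]*1000,1),'yaw err',round(np.arctan2(M[1,0],M[0,0])-(np.pi/2-YAW),4),'F stand',np.round([s['contact_force'][:2]@EX,s['contact_force'][:2]@EY,s['contact_force'][2]],2),'T',np.round(s['ft_torque'],3))
E
python3 - <<'E'
from h import *
st(); save('top2.png','top',(250,165,430,225),4.4); save('side2.png','side',(230,110,400,230),4.7)
E
```

```text
t 2.05 stand uv mm [   1.5 -146.9] z 250.4 yaw err 0.0053 F stand [-0.3  -0.43  0.27] T [ 0.009 -0.001 -0.05 ]
```

View pics/side2.png

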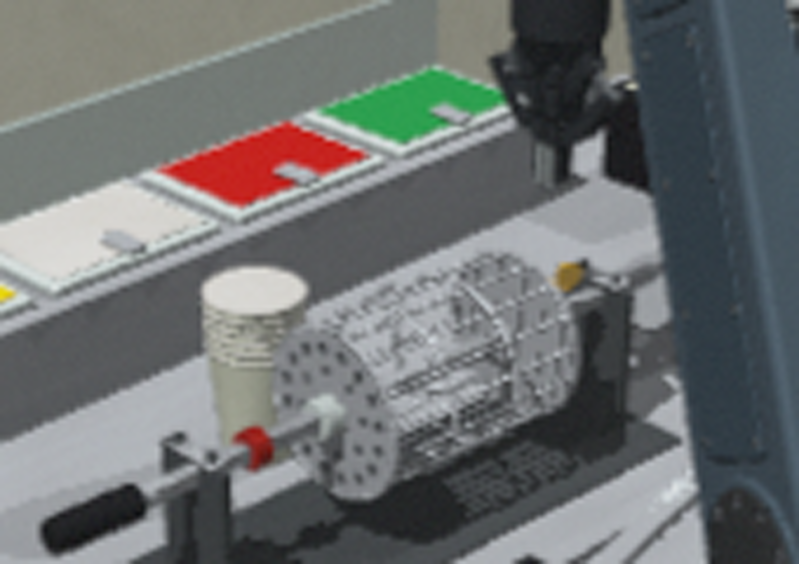

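View pics/top2.png

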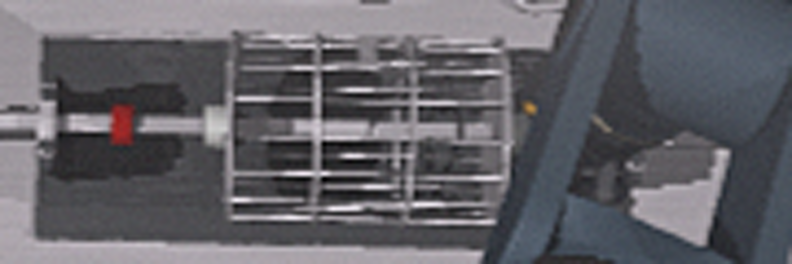

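>>> {"name": "servo_tool", "arguments": {"moves": [[0, 0, 0.03, 0], [0, 0, 0.055, 0], [0, 0, 0.058, 0], [0.004, 0, 0.058, 0], [0.01, 0, 0.058, 0], [0.016, 0, 0.058, 0]]}}

```text
t: 2.9
position: [0.5839, -0.1331, 0.1933]
tool_rot: [2.269, 2.171, 0.001]
contact_force: [-0.8, 0.1, -0.1]
grip_width: -0.0001
```

```bash
python3 - <<'E'
from h import *
st(); save('side3.png','side',(270,130,400,230),6)
E
```

```text
t 2.9 stand uv mm [  -0.  -134.2] z 193.3 yaw err -0.0 F stand [-0.81  0.03 -0.06] T [ 0.012  0.017 -0.079]
```

View pics/side3.png

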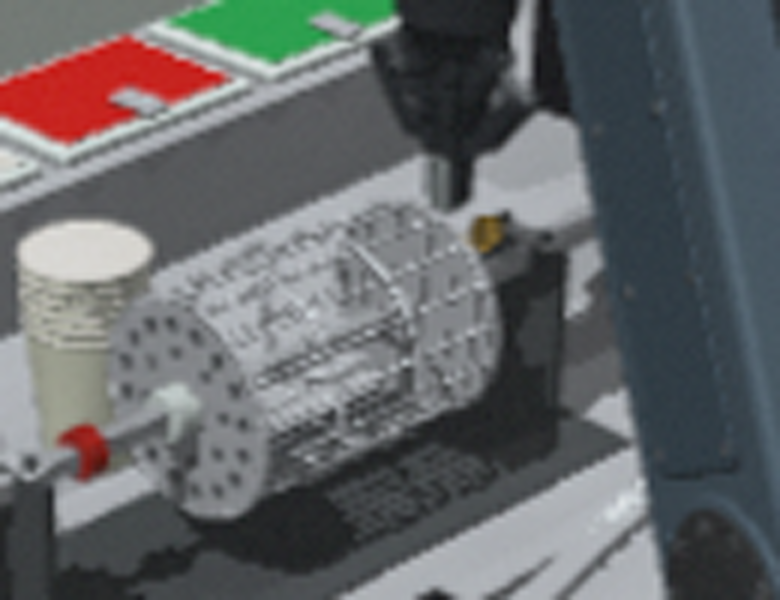

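>>> {"name": "servo_tool", "arguments": {"moves": [[0.005, 0, 0, 0], [0.01, 0, 0, 0], [0.015, 0, 0, 0], [0.02, 0, 0, 0], [0.025, 0, 0, 0], [0.03, 0, 0, 0], [0.035, 0, 0, 0]]}}

```text
t: 3.82
position: [0.5851, -0.0981, 0.1924]
tool_rot: [2.27, 2.172, 0.0]
contact_force: [-1.0, -2.7, 0.3]
grip_width: -0.0003
```

```bash
python3 - <<'E'
from h import *
st(); save('side4.png','side',(270,130,400,230),6)
E
```

```text
t 3.83 stand uv mm [ -0.3 -99.3] z 192.4 yaw err -0.0 F stand [-0.87 -2.79  0.32] T [-0.439  0.073 -0.018]
```

View pics/side4.png

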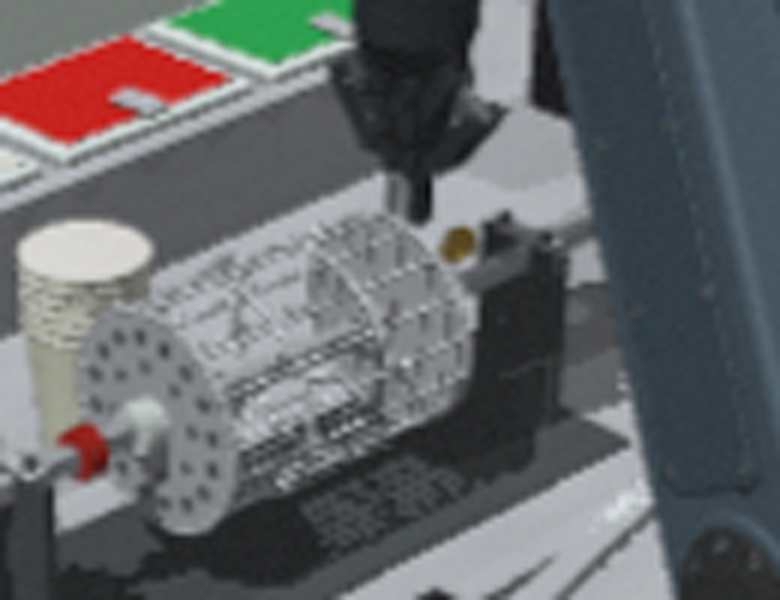

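>>> {"name": "servo_tool", "arguments": {"moves": [[0.005, 0, 0, 0], [0.01, 0, 0, 0], [0.014, 0, 0, 0], [0.017, 0, 0, 0], [0.019, 0, 0, 0], [0.021, 0, 0, 0]]}}

```text
t: 4.62
position: [0.586, -0.0773, 0.1924]
tool_rot: [2.27, 2.172, 0.0]
contact_force: [-0.6, -2.6, 1.8]
grip_width: -0.0002
```

```bash
python3 - <<'E'
from h import *
st(); save('side5.png','side',(270,150,350,230),7)
E
```

```text
t 4.62 stand uv mm [ -0.3 -78.4] z 192.4 yaw err -0.0001 F stand [-0.44 -2.67  1.81] T [-0.404  0.074  0.056]
```

View pics/side5.png

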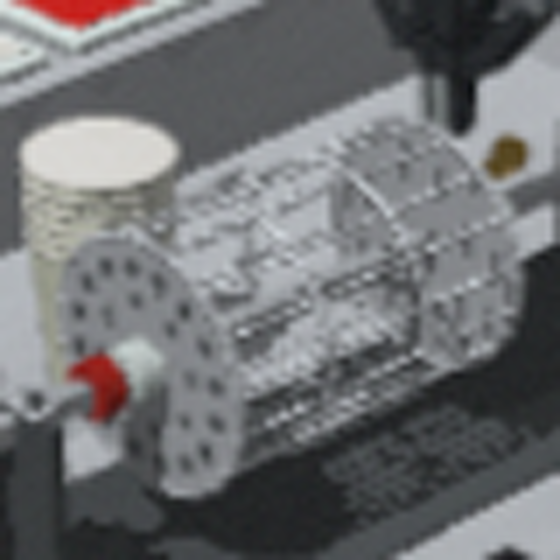

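Nearly touching. 1 mm steps now, watching force.

>>> {"name": "servo_tool", "arguments": {"moves": [[0.001, 0, 0, 0], [0.002, 0, 0, 0], [0.003, 0, 0, 0]]}}

```text
t: 5.05
position: [0.5862, -0.0744, 0.1923]
tool_rot: [2.27, 2.172, 0.0]
contact_force: [0.3, -2.3, 2.5]
grip_width: -0.0
```

>>> {"name": "servo_tool", "arguments": {"moves": [[0.001, 0, 0, 0], [0.002, 0, 0, 0]]}}

```text
t: 5.3
position: [0.5863, -0.0724, 0.1924]
tool_rot: [2.27, 2.172, 0.0]
contact_force: [0.3, -3.0, 2.9]
grip_width: 0.0004
```

>>> {"name": "servo_tool", "arguments": {"moves": [[0.001, 0, 0, 0], [0.0015, 0, 0, 0]]}}

```text
t: 5.55
position: [0.5863, -0.0708, 0.1923]
tool_rot: [2.269, 2.172, 0.0]
contact_force: [1.0, -3.9, 1.9]
grip_width: 0.0
```

>>> {"name": "servo_tool", "arguments": {"moves": [[0.001, 0, 0, 0], [0.0015, 0, 0, 0]]}}

```text
t: 5.8
position: [0.5863, -0.0707, 0.1924]
tool_rot: [2.267, 2.171, -0.003]
contact_force: [-0.7, -6.8, 1.5]
grip_width: -0.0002
```

```bash
python3 - <<'E'
from h import *
st(); save('side6.png','side',(270,150,350,230),7)
E
```

```text
t 5.8 stand uv mm [ -0.3 -71.8] z 192.4 yaw err 0.0007 F stand [-0.42 -6.87  1.48] T [-1.151  0.087  0.057]
```

View pics/side6.png

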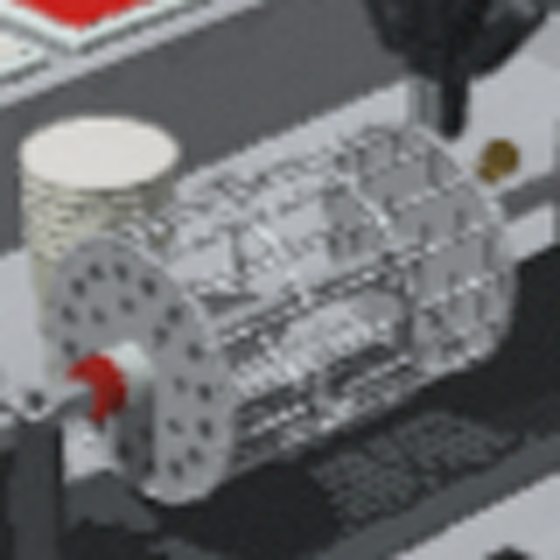

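>>> {"name": "servo_tool", "arguments": {"moves": [[-0.01, 0, 0, 0], [-0.02, 0, -0.03, 0], [-0.07, 0, -0.058, 0], [-0.12, 0, -0.058, 0], [-0.17, 0, -0.058, 0], [-0.22, 0, -0.058, 0], [-0.26, 0, -0.058, 0], [-0.28, 0, -0.058, 0]]}}

```text
t: 6.85
position: [0.5732, -0.3505, 0.2494]
tool_rot: [-2.271, -2.168, -0.002]
contact_force: [-0.3, 0.4, -0.5]
grip_width: 0.0001
```

```bash
python3 - <<'E'
from h import *
np.set_printoptions(precision=4,suppress=True)
st(); save('side7.png','side',(270,150,370,230),7.5);save('top7.png','top',(250,165,430,225),4.4)
for c in ['top','side']:
    for n in ['stop_collar','plate_top','screw_top']:
        for r in arm.tip_of(n,c)[:1]:
            d=np.array(r['point'])[:2]-O; print(c,n,r['conf'],np.array(r['point']),d@EX,d@EY)
E
```

```text
t 6.85 stand uv mm [  -1.1 -351.9] z 249.4 yaw err -0.0022 F stand [-0.3   0.43 -0.54] T [-0.003 -0.03  -0.   ]
top stop_collar 0.79 [0.6014 0.153  0.1164] 0.0049029307972452965 0.152363123063284
top screw_top 0.73 [ 0.7123 -0.1871 -0.0022] 0.13065516886976644 -0.18252968757879587
side stop_collar 0.88 [0.6022 0.1519 0.1166] 0.005750540906618675 0.15129937633474008
side plate_top 0.97 [ 0.5866 -0.0596  0.187 ] -0.0005313631748350105 -0.06068210323626258
side screw_top 0.38 [ 0.588  -0.0973  0.1667] 0.0025255466561318963 -0.09828403539785951
```

View pics/side7.png

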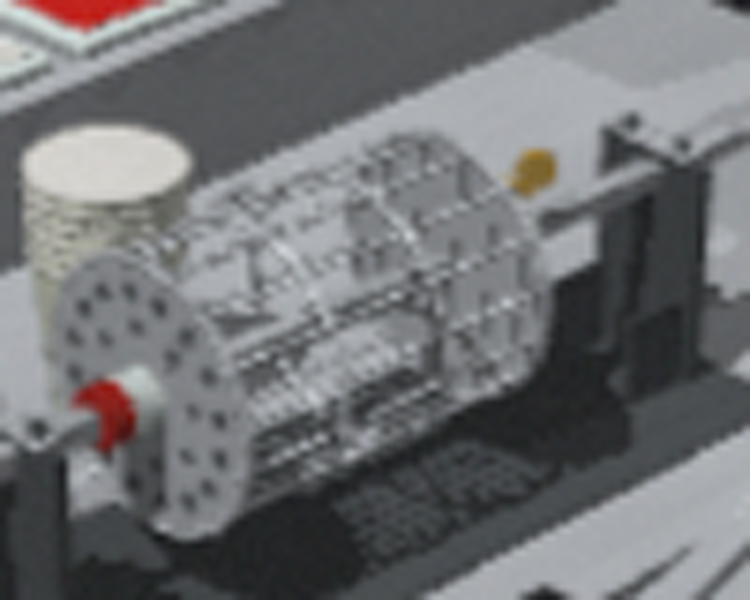

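View pics/top7.png

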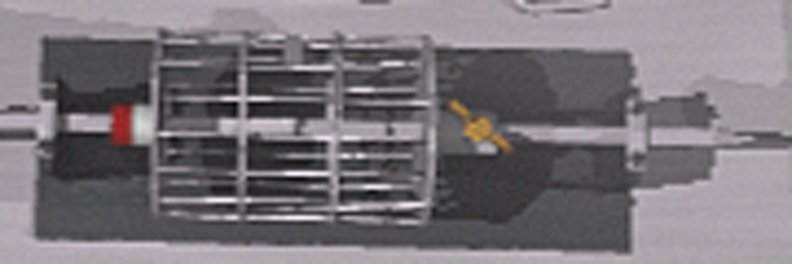

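```bash
cat >> h.py <<'E'
def atz(u,v,z):
    K,R,t=cam('top');r=R.T@np.linalg.inv(K)@np.array([u,v,1.]);o=-R.T@t;return o+r*(z-o[2])/r[2]
def brass(pr=True):
    p,d=arm.read_camera('top')
    hsv=cv2.cvtColor(p,cv2.COLOR_RGB2HSV)
    m=(hsv[...,0]>10)&(hsv[...,0]<32)&(hsv[...,1]>110)&(hsv[...,2]>60)
    m[:165]=0;m[225:]=0;m[:,:330]=0;m[:,:][:,400:]=0
    v,u=np.nonzero(m)
    X=np.array([atz(a,b,.158)[:2] for a,b in zip(u,v)])-O
    uv=np.c_[X@EX,X@EY]*1000
    c=uv.mean(0);w_,V=np.linalg.eigh(np.cov(uv.T));a=V[:,1]
    print('n',len(u),'centre uv',c.round(1),'theta deg',round(np.degrees(np.arctan2(a[1],a[0]))%180,1),'ext',(uv-c)@a.min() if 0 else np.ptp((uv-c)@a).round(1))
E
python3 - <<'E'
from h import *
brass()
E
```

```text
n 42 centre uv [ -1.8 -93.5] theta deg 51.6 ext 52.1
```

>>> {"name": "servo_tool", "arguments": {"moves": [[0.05, 0.003, 0, 0], [0.1, 0.006, 0, 0], [0.15, 0.009, 0, 0], [0.195, 0.011, 0.01, 0], [0.215, 0.011, 0.04, 0], [0.223, 0.011, 0.07, 0], [0.223, 0.011, 0.078, 0], [0.223, 0.011, 0.078, 0]]}}

```text
t: 8.3
position: [0.5949, -0.1269, 0.1724]
tool_rot: [-2.269, -2.172, 0.0]
contact_force: [-0.5, 0.2, 0.2]
grip_width: -0.0001
```

```bash
python3 - <<'E'
from h import *
st(); save('side8.png','side',(310,130,390,210),7)
E
```

```text
t 8.3 stand uv mm [  10.7 -127.5] z 172.4 yaw err 0.0003 F stand [-0.55  0.18  0.21] T [-0.016 -0.039  0.023]
```

View pics/side8.png

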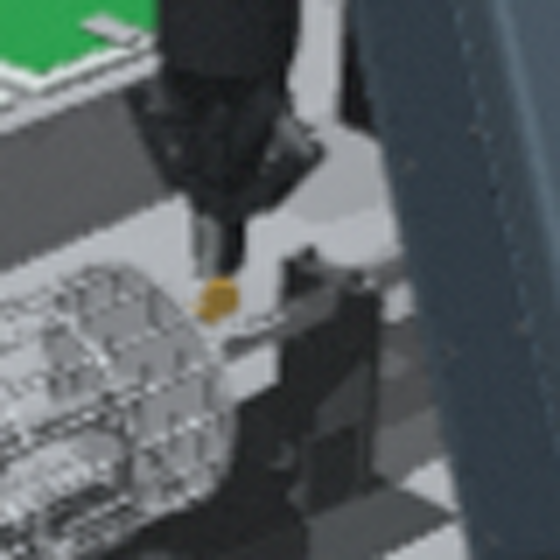

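>>> {"name": "servo_tool", "arguments": {"moves": [[0.003, -0.0035, 0, 0], [0.006, -0.007, 0, 0], [0.009, -0.011, 0, 0], [0.0105, -0.0165, 0, 0], [0.0145, -0.0225, 0, 0], [0.019, -0.03, 0, 0]]}}

```text
t: 9.1
position: [0.5651, -0.1063, 0.1723]
tool_rot: [-2.27, -2.172, 0.0]
contact_force: [0.7, -0.2, 0.7]
grip_width: -0.0001
```

```bash
python3 - <<'E'
from h import *
st(); save('side9.png','side',(310,130,390,210),7)
E
```

```text
t 9.1 stand uv mm [ -20.  -108.3] z 172.3 yaw err -0.0 F stand [ 0.73 -0.15  0.72] T [-0.221 -0.121 -0.037]
```

View pics/side9.png

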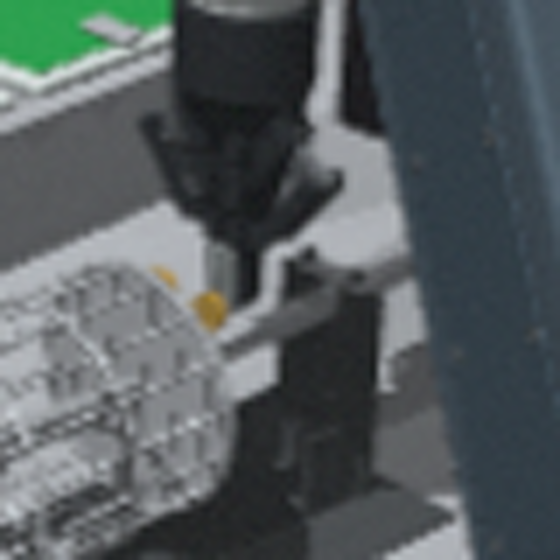

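>>> {"name": "servo_tool", "arguments": {"moves": [[0.0025, -0.005, 0, 0], [0.005, -0.0085, 0, 0], [0.0085, -0.009, 0, 0], [0.012, -0.0095, 0, 0], [0.0155, -0.0075, 0, 0], [0.0185, -0.005, 0, 0], [0.021, -0.002, 0, 0], [0.0235, 0.001, 0, 0]]}}

```text
t: 10.15
position: [0.5676, -0.0827, 0.1721]
tool_rot: [-2.269, -2.172, 0.0]
contact_force: [-0.9, -1.0, 0.2]
grip_width: 0.0003
```

```bash
python3 - <<'E'
from h import *
st(); save('side10.png','side',(310,130,390,210),7)
E
```

```text
t 10.15 stand uv mm [-18.5 -84.6] z 172.1 yaw err 0.0001 F stand [-0.9  -1.04  0.22] T [-0.115  0.18   0.011]
```

View pics/side10.png

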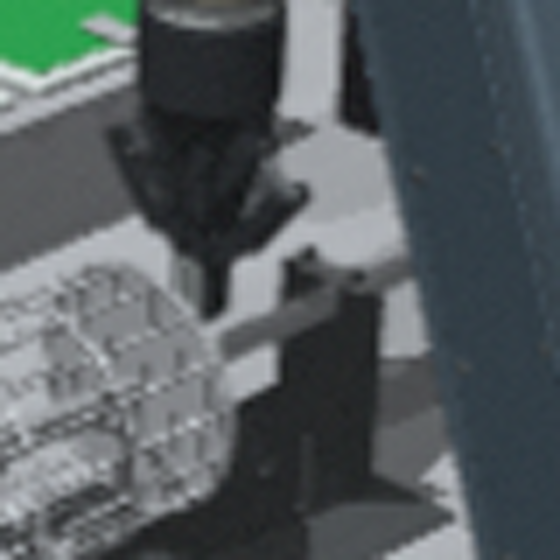

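>>> {"name": "servo_tool", "arguments": {"moves": [[-0.002, -0.008, 0, 0], [-0.004, -0.008, -0.03, 0], [-0.01, 0, -0.04, 0], [-0.025, 0.025, -0.04, 0], [-0.03, 0.046, -0.04, 0], [-0.03, 0.046, -0.04, 0]]}}

```text
t: 10.95
position: [0.6137, -0.1162, 0.2121]
tool_rot: [2.269, 2.17, 0.001]
contact_force: [0.2, 0.8, 0.1]
grip_width: 0.0003
```

```bash
python3 - <<'E'
from h import *
st(); save('side11.png','side',(310,130,390,210),7)
E
```

```text
t 10.95 stand uv mm [  29.1 -116. ] z 212.1 yaw err -0.0007 F stand [0.15 0.78 0.12] T [-0.02  -0.032  0.005]
```

View pics/side11.png

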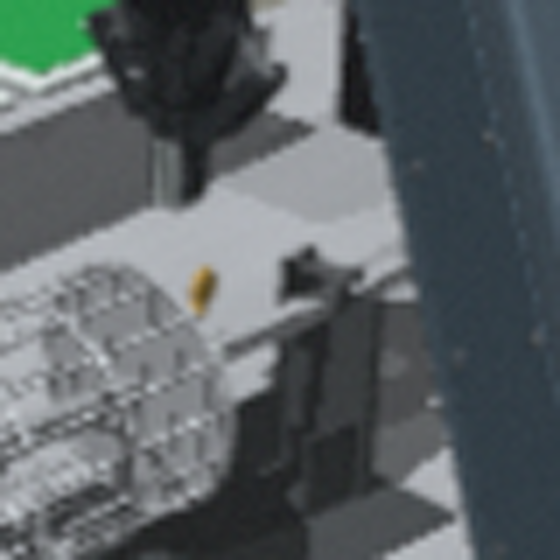

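>>> {"name": "servo_tool", "arguments": {"moves": [[-0.05, 0, 0, 0], [-0.1, 0, -0.02, 0], [-0.15, 0, -0.02, 0], [-0.2, 0, -0.02, 0], [-0.23, 0, -0.02, 0]]}}

```text
t: 11.62
position: [0.6007, -0.3468, 0.2319]
tool_rot: [-2.271, -2.169, 0.001]
contact_force: [0.2, -0.4, 0.3]
grip_width: -0.0001
```

```bash
python3 - <<'E'
from h import *
st(); save('top12.png','top',(320,165,420,225),7); brass()
E
```

```text
t 11.62 stand uv mm [  26.2 -347. ] z 231.9 yaw err -0.0017 F stand [ 0.22 -0.36  0.33] T [ 0.031  0.022 -0.011]
n 41 centre uv [ -1.1 -94.2] theta deg 104.8 ext 50.9
```

View pics/top12.png

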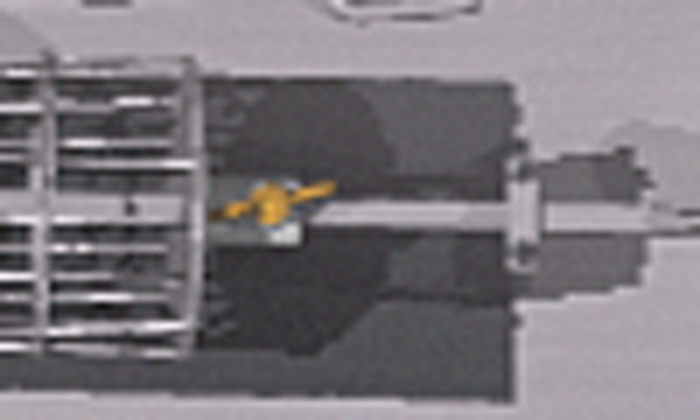

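>>> {"name": "servo_tool", "arguments": {"moves": [[0.05, 0, 0, 0], [0.1, 0, 0, 0], [0.15, 0, 0, 0], [0.2, 0, 0, 0], [0.225, 0, 0.02, 0], [0.2305, 0, 0.05, 0], [0.2305, 0, 0.061, 0], [0.2305, 0, 0.061, 0]]}}

```text
t: 12.72
position: [0.6114, -0.1141, 0.1707]
tool_rot: [-2.268, -2.171, 0.002]
contact_force: [-0.8, 0.0, -0.0]
grip_width: -0.0
```

>>> {"name": "servo_tool", "arguments": {"moves": [[0.0005, -0.006, 0, 0], [0.001, -0.012, 0, 0], [0.0015, -0.017, 0, 0], [-0.001, -0.021, 0, 0], [-0.003, -0.025, 0, 0], [-0.006, -0.0305, 0, 0], [-0.004, -0.0345, 0, 0], [-0.002, -0.0385, 0, 0], [0.002, -0.043, 0, 0], [0.006, -0.047, 0, 0]]}}

```text
t: 13.98
position: [0.5651, -0.1061, 0.1712]
tool_rot: [-2.269, -2.172, 0.001]
contact_force: [0.9, 0.1, 0.6]
grip_width: 0.0001
```

```bash
python3 - <<'E'
from h import *
st(); save('side13.png','side',(310,130,390,210),7)
E
```

```text
t 13.97 stand uv mm [ -20.  -108.1] z 171.2 yaw err 0.0002 F stand [0.87 0.14 0.6 ] T [-0.285 -0.185 -0.059]
```

View pics/side13.png

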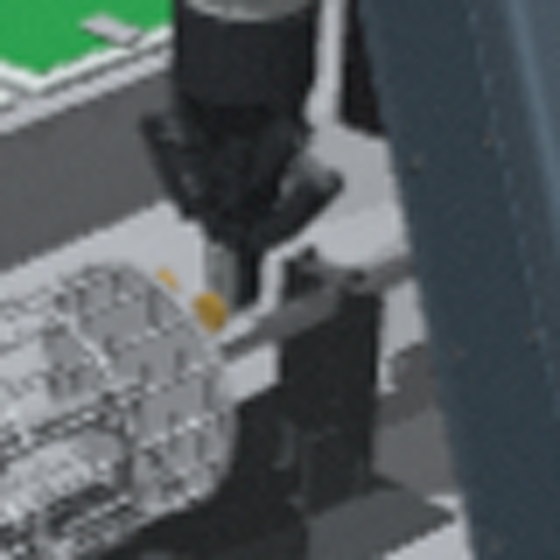

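>>> {"name": "servo_tool", "arguments": {"moves": [[0.0025, -0.002, 0, 0], [0.0045, -0.0035, 0, 0], [0.0085, -0.0045, 0, 0], [0.012, -0.0045, 0, 0], [0.0155, -0.0025, 0, 0], [0.0185, 0, 0, 0], [0.021, 0.003, 0, 0], [0.0235, 0.006, 0, 0]]}}

```text
t: 15.02
position: [0.5726, -0.083, 0.1712]
tool_rot: [-2.269, -2.172, 0.001]
contact_force: [-2.0, -1.6, 1.3]
grip_width: 0.0002
```

>>> {"name": "servo_tool", "arguments": {"moves": [[-0.002, -0.008, 0, 0], [-0.004, -0.008, -0.03, 0], [-0.01, 0, -0.042, 0], [-0.025, 0.021, -0.042, 0], [-0.03, 0.041, -0.042, 0], [-0.03, 0.041, -0.042, 0], [-0.08, 0.041, -0.06, 0], [-0.13, 0.041, -0.06, 0], [-0.18, 0.041, -0.06, 0], [-0.23, 0.041, -0.06, 0]]}}

```text
t: 16.27
position: [0.6022, -0.3151, 0.231]
tool_rot: [-2.268, -2.171, -0.0]
contact_force: [0.4, 0.4, -0.3]
grip_width: 0.0001
```

>>> {"name": "servo_tool", "arguments": {"moves": [[-0.03, 0, 0, 0]]}}

```text
t: 16.4
position: [0.6006, -0.3464, 0.2309]
tool_rot: [-2.271, -2.169, 0.0]
contact_force: [-0.6, 1.2, -0.2]
grip_width: 0.0001
```

```bash
python3 - <<'E'
from h import *
st(); save('top14.png','top',(320,165,420,225),7); brass()
E
```

```text
t 16.4 stand uv mm [  26.1 -346.6] z 230.9 yaw err -0.0017 F stand [-0.61  1.15 -0.25] T [-0.036 -0.012  0.01 ]
n 42 centre uv [ -1.4 -96.7] theta deg 90.0 ext 46.2
```

View pics/top14.png

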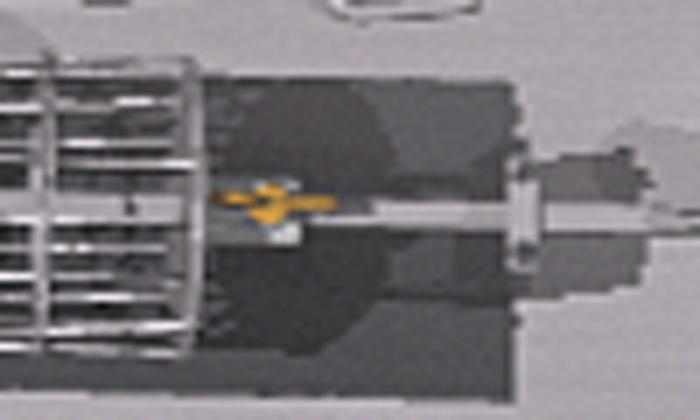

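>>> {"name": "servo_tool", "arguments": {"moves": [[0.05, 0, 0, 0], [0.1, 0, 0, 0], [0.15, 0, 0, 0], [0.2, 0, 0, 0], [0.225, 0, 0.02, 0], [0.2305, 0, 0.05, 0], [0.2305, 0, 0.061, 0], [0.2305, 0, 0.061, 0]]}}

```text
t: 17.5
position: [0.6114, -0.1139, 0.1697]
tool_rot: [-2.268, -2.171, 0.001]
contact_force: [0.3, 0.3, 0.5]
grip_width: -0.0
```

>>> {"name": "servo_tool", "arguments": {"moves": [[0.0005, -0.006, 0, 0], [0.001, -0.012, 0, 0], [0.0015, -0.017, 0, 0], [0.001, -0.019, 0, 0]]}}

```text
t: 18.0
position: [0.5937, -0.1129, 0.171]
tool_rot: [2.27, 2.17, 0.002]
contact_force: [2.7, 0.9, 0.8]
grip_width: -0.0001
```

>>> {"name": "servo_tool", "arguments": {"moves": [[-0.001, -0.001, 0, 0], [-0.002, -0.0025, 0, 0]]}}

```text
t: 18.25
position: [0.5909, -0.1148, 0.1704]
tool_rot: [2.269, 2.172, 0.0]
contact_force: [1.0, -0.1, -0.3]
grip_width: -0.0001
```

>>> {"name": "servo_tool", "arguments": {"moves": [[-0.002, -0.0035, 0, 0], [-0.005, -0.009, 0, 0], [-0.003, -0.013, 0, 0], [-0.0015, -0.017, 0, 0], [0.003, -0.0215, 0, 0], [0.007, -0.0255, 0, 0]]}}

```text
t: 19.0
position: [0.5651, -0.1061, 0.1703]
tool_rot: [-2.269, -2.172, 0.001]
contact_force: [-0.1, -1.5, 0.5]
grip_width: -0.0001
```

>>> {"name": "servo_tool", "arguments": {"moves": [[0.0025, -0.002, 0, 0], [0.0045, -0.0035, 0, 0], [0.0085, -0.0045, 0, 0], [0.012, -0.0045, 0, 0], [0.0155, -0.0025, 0, 0], [0.0185, 0, 0, 0]]}}

```text
t: 19.75
position: [0.5663, -0.0878, 0.1702]
tool_rot: [-2.269, -2.172, 0.001]
contact_force: [-0.3, -1.8, -0.4]
grip_width: -0.0001
```

>>> {"name": "servo_tool", "arguments": {"moves": [[0.001, 0.0015, 0, 0], [0.002, 0.0025, 0, 0]]}}

```text
t: 20.0
position: [0.5689, -0.086, 0.1702]
tool_rot: [-2.269, -2.172, 0.0]
contact_force: [-1.7, -1.7, -0.3]
grip_width: -0.0002
```

>>> {"name": "servo_tool", "arguments": {"moves": [[0.001, 0.001, 0, 0], [0.002, 0.002, 0, 0]]}}

```text
t: 20.25
position: [0.571, -0.0841, 0.1703]
tool_rot: [-2.27, -2.172, 0.0]
contact_force: [-0.9, -0.9, 0.3]
grip_width: 0.0002
```

>>> {"name": "servo_tool", "arguments": {"moves": [[0, 0.0005, 0, 0], [0, 0.001, 0, 0]]}}

```text
t: 20.5
position: [0.5719, -0.084, 0.1702]
tool_rot: [-2.269, -2.171, 0.0]
contact_force: [-1.9, -0.1, 0.3]
grip_width: 0.0001
```

>>> {"name": "servo_tool", "arguments": {"moves": [[0, 0.0005, 0, 0], [0, 0.001, 0, 0]]}}

```text
t: 20.75
position: [0.5726, -0.084, 0.1701]
tool_rot: [-2.269, -2.171, 0.001]
contact_force: [-2.6, -0.1, 0.4]
grip_width: -0.0002
```

>>> {"name": "servo_tool", "arguments": {"moves": [[0, 0.0005, 0, 0], [0, 0.001, 0, 0], [0, 0.001, 0, 0]]}}

```text
t: 21.12
position: [0.573, -0.084, 0.1701]
tool_rot: [-2.268, -2.171, 0.002]
contact_force: [-6.1, 0.3, 0.9]
grip_width: -0.0003
```

>>> {"name": "servo_tool", "arguments": {"moves": [[0, 0.0005, 0, 0], [0, 0.001, 0, 0], [0, 0.001, 0, 0]]}}

```text
t: 21.5
position: [0.5732, -0.084, 0.17]
tool_rot: [-2.267, -2.17, 0.004]
contact_force: [-7.1, -0.4, 2.7]
grip_width: -0.0002
```

>>> {"name": "servo_tool", "arguments": {"moves": [[-0.001, -0.009, 0, 0], [-0.004, -0.009, -0.03, 0], [-0.01, 0, -0.042, 0], [-0.025, 0.021, -0.042, 0], [-0.03, 0.038, -0.042, 0], [-0.03, 0.038, -0.042, 0], [-0.08, 0.038, -0.06, 0], [-0.13, 0.038, -0.06, 0], [-0.18, 0.038, -0.06, 0], [-0.24, 0.038, -0.06, 0]]}}

```text
t: 22.75
position: [0.6023, -0.3263, 0.2305]
tool_rot: [2.268, 2.173, 0.001]
contact_force: [1.2, -0.4, -0.8]
grip_width: 0.0001
```

>>> {"name": "servo_tool", "arguments": {"moves": [[-0.025, 0, 0, 0], [-0.025, 0, 0, 0]]}}

```text
t: 23.0
position: [0.6008, -0.352, 0.23]
tool_rot: [-2.273, -2.169, -0.001]
contact_force: [0.3, 0.2, 0.7]
grip_width: -0.0002
```

```bash
python3 - <<'E'
from h import *
st(); save('top15.png','top',(250,165,430,225),4.4); brass(); save('side15.png','side',(270,150,370,230),7.5)
for r in arm.tip_of('plate_top','side')[:1]:print(r)
for r in arm.tip_of('screw_top','side')[:1]:print(r)
E
```

```text
t 23.0 stand uv mm [  26.5 -352.2] z 230.0 yaw err -0.0026 F stand [0.25 0.22 0.73] T [ 0.067 -0.001  0.034]
n 41 centre uv [ -1.7 -96.5] theta deg 91.3 ext 52.3
{'point': [0.589, -0.0632, 0.1806], 'conf': 0.73}
{'point': [0.586, -0.0945, 0.1662], 'conf': 0.51}
```

View pics/top15.png

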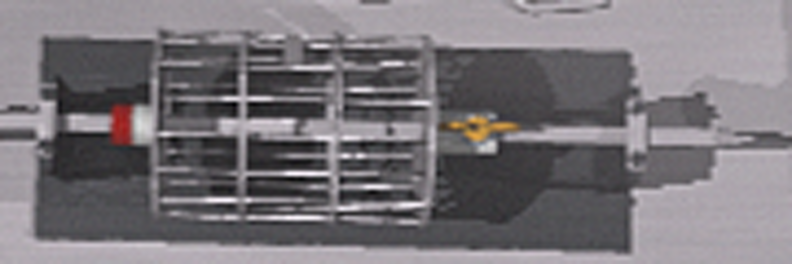

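View pics/side15.png

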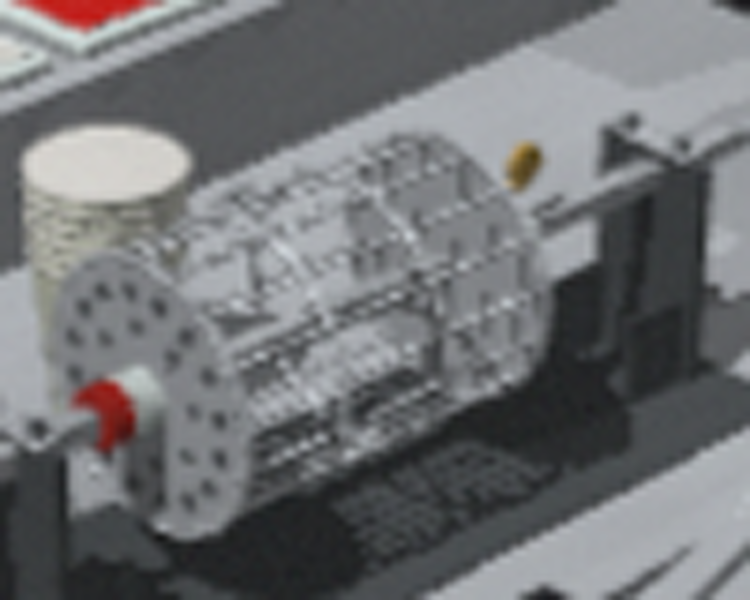

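>>> {"name": "servo_tool", "arguments": {"moves": [[0.05, 0, 0, 0], [0.1, 0, 0, 0], [0.15, 0, 0, 0], [0.2, 0, 0, 0], [0.228, 0, 0.02, 0], [0.2355, 0, 0.05, 0], [0.2355, 0, 0.06, 0], [0.2355, -0.006, 0.06, 0], [0.2355, -0.012, 0.06, 0], [0.2355, -0.015, 0.06, 0]]}}

```text
t: 24.5
position: [0.6005, -0.1162, 0.1724]
tool_rot: [2.265, 2.163, 0.011]
contact_force: [8.7, 0.4, -1.6]
grip_width: 0.0001
```

>>> {"name": "servo_tool", "arguments": {"moves": [[0, -0.001, 0, 0], [0, -0.002, 0, 0]]}}

```text
t: 24.75
position: [0.6001, -0.1164, 0.1729]
tool_rot: [2.264, 2.161, 0.014]
contact_force: [10.1, 1.1, -2.1]
grip_width: -0.0001
```

>>> {"name": "servo_tool", "arguments": {"moves": [[0, -0.001, 0, 0], [0, -0.001, 0, 0]]}}

```text
t: 25.0
position: [0.5999, -0.1164, 0.1732]
tool_rot: [2.263, 2.16, 0.015]
contact_force: [10.3, 1.9, -1.4]
grip_width: -0.0005
```

>>> {"name": "servo_tool", "arguments": {"moves": [[0, 0.008, 0, 0], [0, 0.015, 0, 0], [0, 0.016, -0.03, 0], [-0.03, 0.016, -0.06, 0], [-0.08, 0.016, -0.06, 0], [-0.13, 0.016, -0.06, 0], [-0.18, 0.016, -0.06, 0], [-0.23, 0.016, -0.06, 0], [-0.24, 0.016, -0.06, 0]]}}

```text
t: 26.12
position: [0.598, -0.3591, 0.23]
tool_rot: [2.274, 2.167, -0.001]
contact_force: [-0.3, 0.3, -0.2]
grip_width: -0.0
```

```bash
python3 - <<'E'
from h import *
st(); save('top16.png','top'); brass(); save('side16.png','side',(270,150,370,230),7.5)
E
```

```text
t 26.12 stand uv mm [  24.  -359.4] z 230.0 yaw err -0.0043 F stand [-0.34  0.26 -0.19] T [ 0.013 -0.024 -0.004]
n 41 centre uv [ -1.6 -95.6] theta deg 91.3 ext 52.3
```

View pics/top16.png

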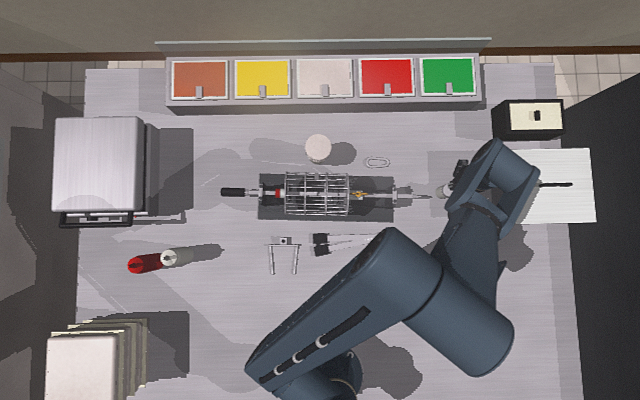

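View pics/side16.png

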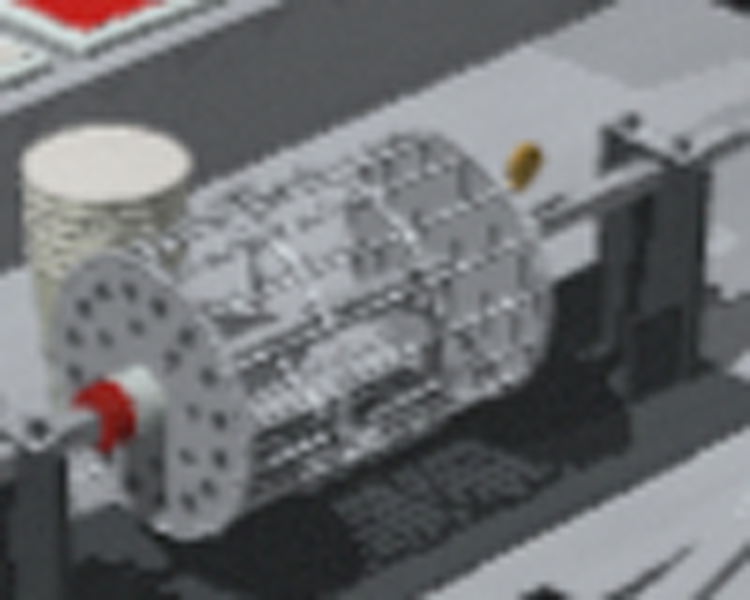

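```bash
python3 -c "
from h import *
st();print(arm.hand_in())"
```

```text
t 26.27 stand uv mm [  24.4 -355.1] z 229.9 yaw err -0.0009 F stand [ 0.26  1.12 -0.24] T [0.001 0.029 0.021]
the job is handed in; nothing more can be done
None
```

The basket is against the red collar and the thumbscrew is tight. I handed the job in at about 26 s, with the arm clear of everything.

- **Basket:** I pushed it about 51 mm along the spit with closed fingertips, at about 2.7 N. It stopped against the collar with the force rising to 6.9 N, and the last pictures show no gap.
- **Screw:** Three one-sided clockwise strokes turned it until it stalled at about 7 N. The last picture has the ears along the spit, at 91° measured against the 90° they should show.
- **Tightness check:** One more push on the other ear met about 10 N and the screw did not turn. That was firmer than the light strokes, because the finger reached the ear a few millimetres sooner than I had worked out.
- **Poor readings:** The network's screw height read about 166 mm both before and after, too coarse to show the 2 mm sink, so tightness rests on the hard stop and the ear direction. Two of its top-camera `screw_top` readings were plainly wrong and I ignored them.
- **Everything else:** The other things look unmoved in the last top picture. The shakers were mostly hidden by the arm there, and the fingertips stayed at least 130 mm above them.

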